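# Key and pulley on the paint mixer's drive

### The job

Fit the drive pulley of the paint mixer: drop the long brass key into the slot in the upright shaft until it is fully down, then slide the pulley onto the shaft with its keyway over the key until it sits flat on the collar, and let go. Work gently by feel: the shaft, and the bush in the pulley, stand turned one way or the other, so do not force the key or the pulley, do not drop the pulley from a height, and leave the short dark key and the other things on the table where they are.

Things in the scene. Friction and masses are not known exactly. Their poses are not given: they have to be found in the camera images.
- shaft_end (a point): On the axis of the upright steel shaft (26 mm across, top chamfered 2.5 mm), level with its top end, 128 mm above the table. Slot down the shaft's side, open at the top and outwards, 11.4 mm wide, inner wall 6.5 mm from the axis. It faces about along this frame's +x, but the shaft stands turned up to 0.6 rad (34 deg) either way about the vertical from that, which this pose does not show.
- drive: Fixed drive unit, origin under the shaft axis on the table: blue gearbox 150 x 130 mm, its top 60 mm high, yellow dash on top towards +x, grey motor along its -y side up to 115 mm high. Its stiff gearing holds the shaft: it turns only under about 1 N m.
- collar_top (a point): On the shaft axis, level with the top of the dark collar (48 mm across), 84 mm above the table, 44 mm below the shaft end. The slot goes on 20 mm down into the collar as a pocket, 6.5 to 19 mm from the axis. A seated key is 20 mm in the pocket, its top 6 mm below the shaft end, its centre 9 mm above this point and 11.5 to 14 mm from the axis; a seated pulley stands on the collar.
- key_center (a point): Centre of the long brass key, a square bar 10 x 10 x 58 mm with 1.5 mm chamfered ends; z is its length, x and y square to its sides. At the start it stands upright in a square pocket of the orange holder (which of the two pockets varies), its top about 64 mm above the table.
- pulley_center (a point): Centre (half-way up, on the axis) of the aluminium toothed pulley, z its axis; it starts flat on the table, boss up. 38 mm high: toothed rim 76 mm across and 16 mm high, above it a plain boss 52 mm across and 22 mm high (grasp the boss). 0.25 to 0.4 kg. Inside is a dark steel bush with the bore and keyway; this pose shows the outside only.
- bush_bottom (a point): Middle of the pulley's underside, turning with the aluminium outside. The dark bush (44 mm across, full height) has a bore of 27.6 mm and a keyway through its whole height, 11.6 mm wide, out to 19.5 mm from the axis, with a red dab on top beside it. The keyway faces about along this frame's +x, but the bush is clamped in turned up to 0.6 rad (34 deg) either way; it slips only under about 1 N m.
- holder: Fixed orange key holder, a block 110 x 50 x 30 mm, origin at the centre of its underside; two square pockets 11.4 mm wide and 24 mm deep at x = -27 mm and +27 mm in its frame.
- short_key_center (a point): Centre of a short dark steel key, 10 x 10 x 40 mm, standing in the holder's other pocket, its top 46 mm above the table. Not for this shaft: leave it.
- spare_ring: Dark steel ring 48 mm across, 12 mm high, lying on the table; leave it. Origin under its centre.
- trowel: Filling knife 280 mm long with black handle lying on the table; leave it. Origin under its middle, x along it.
- screwdriver: Red-handled screwdriver 200 mm long lying on the table; leave it. Origin under its middle, x along it.
- brush: Wooden paint brush 200 mm long lying on the table; leave it. Origin under its middle, x along it.
- tub_lid: Yellow tub lid, a disc 104 mm across and 8 mm high, lying on the table; leave it. Origin under its centre.
Things that resemble listed ones, but are neither listed nor needed, are in the scene too. Leave any purple look-alike of the part that bears pulley_center alone.

How it is judged:
On the way, in this order (a step that is already met when the one before it is completed fails the run):
1. the long key stands fully down in the shaft slot, let go, with the pulley not yet on the shaft (z of key_center in the frame of shaft_end below -0.034 m and horizontal distance between key_center and shaft_end between 0.008 and 0.016 m and angle between key_center's own z axis and vertical below 0.1 rad and contact force between key and the fingers below 0.2 N and horizontal distance between pulley_center and shaft_end above 0.05 m), for 0.3 s.
2. the pulley sits on the collar with its keyway over the key (z of key_center in the frame of shaft_end below -0.034 m and horizontal distance between key_center and shaft_end between 0.008 and 0.016 m and angle between key_center's own z axis and vertical below 0.1 rad and z of pulley_center in the frame of shaft_end between -0.028 and -0.0225 m and horizontal distance between pulley_center and shaft_end below 0.0025 m and angle between pulley_center's own z axis and vertical below 0.05 rad), for 0.2 s.
At the end, for the whole second after the job is handed in: The long key is fully down in the slot (within 1 mm), the pulley rests on the collar (within 2.5 mm of height and of the axis, level within 0.05 rad) with the key in its keyway, both at rest and released; the other things lie where they were (all of step 2 and linear speed of each of pulley, key below 0.01 m/s); the robot touches nothing.
It fails at once if the key or the pulley is forced (more than 40 N against the drive or each other) (contact force between any of key, pulley and drive above 40 N or contact force between pulley and key above 40 N).
It fails at once if the robot pushes on the drive unit with more than 40 N (contact force between any of the fingers, the arm and drive above 40 N).
It fails at once if the pulley is dropped down the shaft (faster than 0.8 m/s there) (horizontal distance between pulley_center and shaft_end below 0.012 m and linear speed of pulley above 0.8 m/s).
It fails at once if the short key is moved by more than 20 mm, or another thing on the table by more than 30 to 40 mm (distance of short_key_center from where it was at the start of the episode above 0.02 m or distance of any of spare_ring, tub_lid from where it was at the start of the episode above 0.03 m or distance of any of trowel, screwdriver, brush from where it was at the start of the episode above 0.04 m).
It also fails if it takes over 72 s, if anything falls off the work surface, if the arm or the gripper's body presses on something with over 40 N, if the wrist force passes 120 N, or if a joint passes its speed limit or range.

### The arm

A 6-joint arm with a two-finger parallel gripper is mounted at the origin on the work surface. World frame = base frame: x ahead of the robot, y to its left, z up, the work surface at z = 0. Lengths are in m, angles in rad, forces in N, time in s.
With the tool pointing down it reaches from about 0.275 to 0.725 m from the base axis. Payload 5.6 kg.
Tool frame: the origin (TCP) lies on the centre line of the jaws, within the pads' length; the fingertips stand 8 mm ahead of it and the grasp point (between the pads) lies 11 mm behind it; z points along the fingers, y is the line along which they close (so a half turn about z gives the same grasp; the last joint's range is limited). The gripper opens to 85 mm and grips with 20 to 120 N. Pads are 22 mm wide; open, the fingers measure 114 mm over their backs; the gripper's body (76 mm by 85 mm) begins 54 mm behind the grasp point. The pads swing forward as they close: fully open they stand 13 mm farther back than shut.
Start: joints at [-0.828, 0.255, 0.108, 0, -1.424, -0.285], TCP at [0.243, -0.493, 0.239] pointing down, gripper open.
Joint ranges: [-2.95, 2.95], [-1.21, 1.97], [-1.09, 1.5], [-2.87, 1.71], [-2.94, -0.07], [-3.05, 3.05]. Speed limits (rad/s): [2.57, 2.57, 3.14, 3.14, 3.14, 3.14].

### API

Orientations are given as a unit quaternion [w, x, y, z].
In Python, from station import arm, get_image, finish_job gives the robot as it stands. The module is installed in compiled form; this text tells all that it offers.
- The arm moves only by the tool jog_arm, never from a script. Its argument "series" is a list that holds one entry, the list of rows, each a list of 6 numbers: the shift along the tool's x, y, z in mm, then the turn, a rotation vector about the tool's x, y, z in degrees. In form: [[[dx, dy, dz, wx, wy, wz], ...]]. A call has 1 to 20 rows; each row is the pose to reach, as a shift and turn from the pose commanded when the call began, along the tool's axes at that moment; what a row does not reach only later rows make up. A row lasts 1/12 s, in which the tool goes at most 41.7 mm and 7.16 degrees, less where a joint would pass 70% of its speed; a pose out of reach is approached as far as the arm can. A call with a gripper value outside its range is refused whole. "claw" is the closure, from 0 (fully open) to 1 (shut), set as the call begins (left out, the last holds). The fingers move at their own pace and stop on an object; "squeeze" is the grip in N (left out, the last holds). Time passes only in rows, so rows that repeat a pose let the fingers close. It gives the time, the measured TCP pose, the force, the opening and the grip force at its end, in the units of the state.
- arm.sense(): the state, without advancing time (a new reading comes with each control period).
- get_image(name): name is "scene" or "top" or "wrist"; returns a dict with "frame" (480x640x3 uint8, red, green, blue), "fx", "fy", "cx", "cy" (pixels), "R" (3x3) and "t" (3): a world point X has camera coordinates R X + t; the wrist camera has in their place "mount" (4x4, takes a point from camera to tool coordinates, whose origin is the TCP and whose axes are the flange's). Camera axes: x right, y down, z forward; pixel columns grow to the right and rows downward; lengths in m; the calibration is good to about 2 mm. A picture is of the moment at which its call begins: read the wrist's pose just before it. There is no depth.
- finish_job(): hands the job in; it is judged then, once.
The state is a dict: "time_s": time; "qpos": joint angles; "dq": joint speeds; "joint_efforts": joint torques, N m; "tool_pos": TCP position; "tcp_rot": TCP orientation; "ft_force": force on the tool from outside, world axes, zero at the start; "ft_torque": the same for the moment, N m; "gripper_width": opening from 0.0 (shut) to 1.0 (fully open); "finger_force": force on a finger pad.
Only numpy, scipy, OpenCV 4.12 (cv2) and the standard library are available. Lean on these libraries where they do the work, as an engineer would, in place of code of your own. Each camera call takes 0.05 s, during which the arm holds its last target. There are 200 camera calls.

## Working session

There is one attempt and no reset: what is moved stays moved. The work goes in short steps, Python scripts to look and compute and a tool call to move; the robot and the scene stay as the last step left them, time stands still between calls to the robot, and variables do not carry over. Pictures are saved under pics/ and viewed, at most 10 in all, crops included, and the job is handed in when it is done.

Besides the shell and the picture viewer there is one more tool, called after ">>>" by a JSON object that holds its "api" and its "payload". jog_arm: Moves the arm, as the interface text tells. Its arguments: {"type":"object","properties":{"series":{"type":"array","items":{"type":"array","items":{"type":"array","items":{"type":"number"}}}},"claw":{"type":"number"},"squeeze":{"type":"number"}},"required":["series"]}

```bash
mkdir -p pics; ls
cat > h.py <<'E'
import numpy as np, cv2
from scipy.spatial.transform import Rotation as Ro
from station import arm, get_image, finish_job
def save(im,name): cv2.imwrite('pics/'+name,cv2.cvtColor(im,cv2.COLOR_RGB2BGR))
def tool():
    s=arm.sense(); q=np.array(s['tcp_rot']); return Ro.from_quat(q[[1,2,3,0]]).as_matrix(),np.array(s['tool_pos']),s
def ray(c,u,v,T=None):
    d=np.array([(u-c['cx'])/c['fx'],(v-c['cy'])/c['fy'],1.])
    if 'mount' in c:
        M=np.array(c['mount']);R,p=T[:2]
        return R@M[:3,3]+p, R@M[:3,:3]@d
    R=np.array(c['R']);t=np.array(c['t']); return -R.T@t, R.T@d
def atz(c,u,v,z,T=None):
    o,d=ray(c,u,v,T); return o+d*(z-o[2])/d[2]
def proj(c,X,T=None):
    X=np.array(X,float)
    if 'mount' in c:
        M=np.array(c['mount']);R,p=T[:2]; P=M[:3,:3].T@(R.T@(X-p)-M[:3,3])
    else: P=np.array(c['R'])@X+np.array(c['t'])
    return np.array([c['fx']*P[0]/P[2]+c['cx'],c['fy']*P[1]/P[2]+c['cy']])
E
python3 - <<'E'
from h import *
import pickle
R,p,s=tool(); print({k:np.round(v,3) for k,v in s.items()}); print(R.round(3))
for n in ('scene','top','wrist'):
    c=get_image(n); save(c['frame'],n+'0.png'); pickle.dump(c,open(n+'0.pkl','wb')); print(n,{k:np.round(v,3).tolist() for k,v in c.items() if k!='frame'})
E
```

```text
pics
{'time_s': np.float64(0.0), 'qpos': array([-0.828,  0.256,  0.107, -0.   , -1.424, -0.285]), 'dq': array([-0.001,  0.   ,  0.   ,  0.   , -0.001, -0.001]), 'joint_efforts': array([ 0.0000e+00, -3.8662e+01,  2.3794e+01,  5.3650e+00, -6.0000e-03,
       -0.0000e+00]), 'tool_pos': array([ 0.243, -0.493,  0.238]), 'tcp_rot': array([-0.   , -0.227,  0.974,  0.001]), 'ft_force': array([-0.128, -0.435, -0.169]), 'ft_torque': array([-0.014,  0.013,  0.006]), 'finger_force': np.float64(0.0), 'gripper_width': np.float64(1.0)}
[[-0.897 -0.442 -0.001]
 [-0.442  0.897  0.002]
 [ 0.     0.002 -1.   ]]
scene {'fx': 508.27, 'fy': 508.27, 'cx': 322.546, 'cy': 245.4, 'R': [[-0.247, 0.969, 0.002], [0.582, 0.149, -0.799], [-0.775, -0.196, -0.601]], 't': [0.022, -0.278, 1.522]}
top {'fx': 583.797, 'fy': 583.797, 'cx': 318.842, 'cy': 240.619, 'R': [[0.018, -1.0, -0.0], [-0.987, -0.018, -0.159], [0.159, 0.003, -0.987]], 't': [0.093, 0.573, 1.281]}
wrist {'fx': 429.644, 'fy': 429.644, 'cx': 315.244, 'cy': 246.529, 'mount': [[0.0, -0.964, -0.265, 0.067], [1.0, 0.001, -0.001, 0.0], [0.001, -0.265, 0.964, -0.134], [0.0, 0.0, 0.0, 1.0]]}
```

View pics/top0.png

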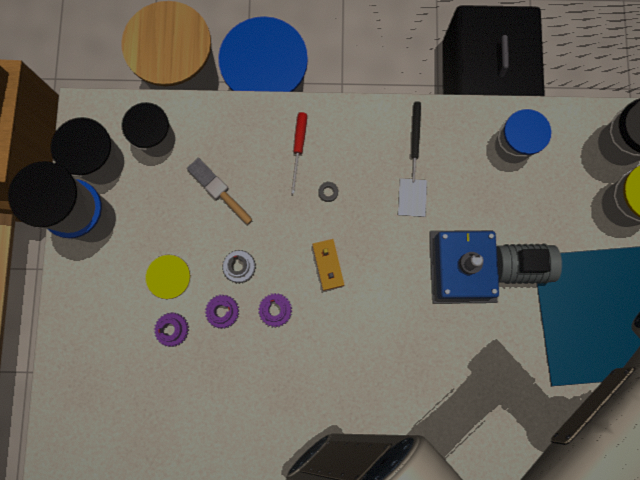

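View pics/scene0.png

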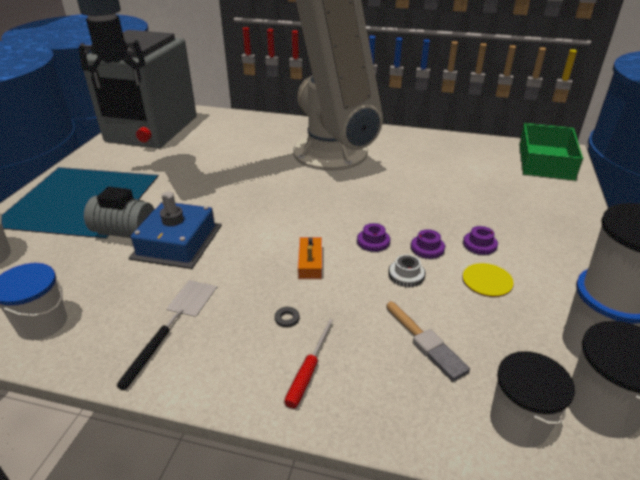

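Top view: the drive is at (467,263) with its shaft at about (474,262), and the holder is at (328,265) with keys at (325,252) and (331,276). The silver pulley is at (238,266). The purple look-alikes at (171,329), (222,311) and (275,310), and the spare ring at (328,191), are to be left alone. Next I'll check a close crop.

Run:
```python
from h import *
import pickle
c=pickle.load(open('top0.pkl','rb'));s=pickle.load(open('scene0.pkl','rb'))
def cr(f,u,v,w,h,o): return cv2.resize(f[v-h:v+h,u-w:u+w],o,interpolation=cv2.INTER_CUBIC)
a=[cr(c['frame'],328,265,30,30,(266,300)),cr(c['frame'],238,266,25,25,(266,300)),cr(c['frame'],467,263,36,36,(266,300))]
b=[cr(s['frame'],311,255,33,33,(266,300)),cr(s['frame'],407,268,25,25,(266,300)),cr(s['frame'],172,225,45,45,(266,300))]
save(np.vstack([np.hstack(a),np.hstack(b)]),'crop0.png')
for n,u,v,z in [('drive corner',0,0,.06)]: pass
for n,u,v,z in [('pul',238,266,.038),('ka',325,252,.064),('ka46',325,252,.046),('kb',331,276,.064),('kb46',331,276,.046),('shaft',475,260,.128)]: print(n,atz(c,u,v,z).round(4))
```

```text
pul [0.5108 0.2863 0.038 ]
ka [0.5428 0.0895 0.064 ]
ka46 [0.5453 0.0894 0.046 ]
kb [0.4892 0.0753 0.064 ]
kb46 [0.491  0.0749 0.046 ]
shaft [ 0.5224 -0.2281  0.128 ]
```

View pics/crop0.png

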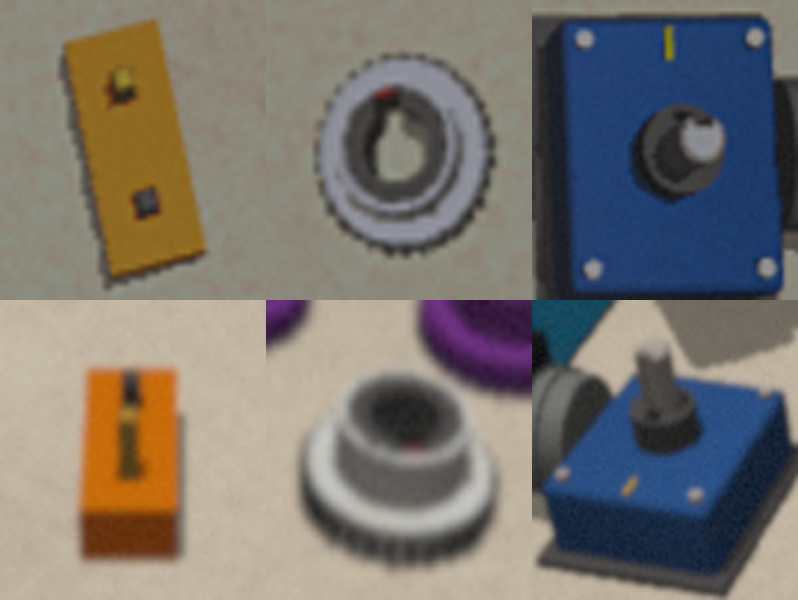

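The crop shows the brass key in the far pocket at about (325.5,250.6) and the dark short key at about (331,275). The silver pulley has its red dab and keyway facing up, roughly world +x. The slot in the shaft opens roughly +x. I'll look from above the shaft first.

>>> {"api": "jog_arm", "payload": {"series": [[[-367,114,0,0,0,-154],[-367,114,0,0,0,-154],[-367,114,0,0,0,-154],[-367,114,0,0,0,-154],[-367,114,0,0,0,-154],[-367,114,0,0,0,-154],[-367,114,0,0,0,-154],[-367,114,0,0,0,-154],[-367,114,0,0,0,-154],[-367,114,0,0,0,-154],[-367,114,0,0,0,-154],[-367,114,0,0,0,-154],[-367,114,0,0,0,-154],[-367,114,0,0,0,-154],[-367,114,0,0,0,-154],[-367,114,0,0,0,-154],[-367,114,0,0,0,-154],[-367,114,0,0,0,-154],[-367,114,0,0,0,-154],[-367,114,0,0,0,-154]]]}}

```text
time_s: 1.82
tool_pos: [0.5217, -0.2288, 0.2389]
tcp_rot: [-0.0, 0.996, -0.089, -0.0]
ft_force: [0.7, 0.5, 1.4]
gripper_width: 1.001
finger_force: 0.0
```

>>> {"api": "jog_arm", "payload": {"series": [[[0,0,0,0,0,-10],[0,0,0,0,0,-10],[0,0,0,0,0,-10],[0,0,0,0,0,-10],[0,0,0,0,0,-10],[0,0,0,0,0,-10]]]}}

```text
time_s: 2.32
tool_pos: [0.5219, -0.2289, 0.2392]
tcp_rot: [-0.0, 1.0, -0.005, -0.0]
ft_force: [-0.4, -1.1, 0.2]
gripper_width: 0.998
finger_force: 0.0
```

```bash
cat > look.py <<'E'
from h import *
import pickle,sys
def look(n):
    T=tool(); c=get_image('wrist'); pickle.dump((c,T),open(n+'.pkl','wb')); save(c['frame'],n+'.png')
    print(T[2]['time_s'],T[1].round(4),np.degrees(np.arctan2(T[0][1,0],T[0][0,0])).round(2),T[0][:,2].round(4)); return c,T
if __name__=='__main__': look(sys.argv[1])
E
python3 look.py shaft1
```

```text
2.3167 [ 0.5219 -0.2289  0.2392] -0.6 [-1.e-04  1.e-04 -1.e+00]
```

View pics/shaft1.png

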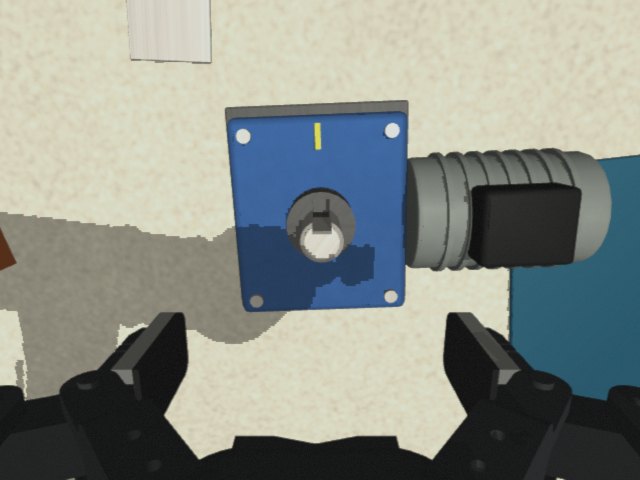

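The wrist view shows the shaft top at about (322,241) and the slot facing up the image at about (322,220). I'll enlarge it to fit the yaw, with the three candidate yaws drawn in for comparison.

Run:
```python
from h import *
import pickle
c,T=pickle.load(open('shaft1.pkl','rb'))
print(atz(c,322,241,.128,T))
a=c['frame'][186:266,282:362]
save(cv2.resize(a,(600,600),interpolation=cv2.INTER_CUBIC),'shaft1c.png')
```

```text
[ 0.52474658 -0.23288641  0.128     ]
```

View pics/shaft1c.png

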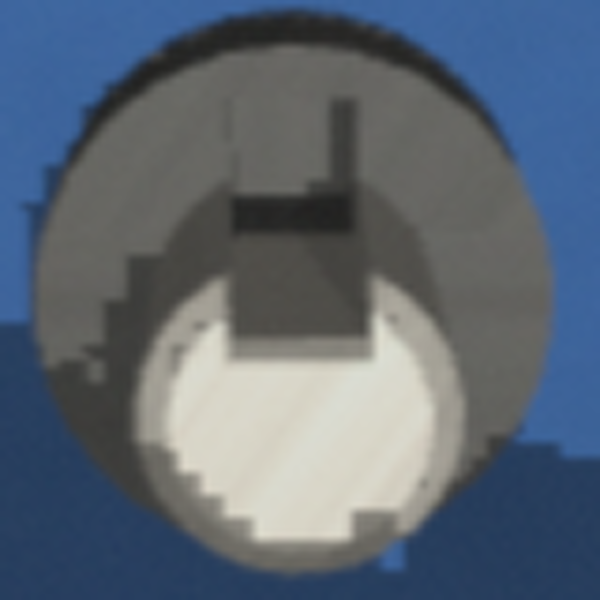

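The crop shows the shaft circle spanning x 135 to 465 with its bottom at y 572. The slot's inner corners are at (228,358) and (373,358), and the outer pocket corners are at (230,98) and (355,98). The slot faces almost exactly along tool x. I'll fit the model to these points.

Run:
```python
from h import *
import pickle
from scipy.optimize import least_squares
c,T=pickle.load(open('shaft1.pkl','rb'))
pt=lambda x,y:np.array([282+(x+.5)/7.5-.5,186+(y+.5)/7.5-.5])
obs=[(228,358),(373,358),(230,98),(355,98)]
loc=[(.0065,.0057,.128),(.0065,-.0057,.128),(.019,.0057,.084),(.019,-.0057,.084)]
def res(p,full=False):
    R=Ro.from_euler('z',p[2]).as_matrix(); P=lambda l:proj(c,R@np.array(l)+[p[0],p[1],0],T)
    r=[P(l)-pt(*o) for l,o in zip(loc,obs)]
    th=np.linspace(0,2*np.pi,180)
    C=np.array([P((.013*np.cos(t),.013*np.sin(t),.1255)) for t in th]); K=np.array([P((.024*np.cos(t),.024*np.sin(t),.084)) for t in th])
    L,B=pt(135,400),pt(300,572)
    r=[*np.ravel(r),C[:,0].min()-L[0],C[:,0].max()-pt(465,400)[0],C[:,1].max()-B[1],K[:,0].min()-pt(36,290)[0],K[:,0].max()-pt(553,290)[0],K[:,1].min()-pt(290,42)[1]]
    return np.array(r)
s=least_squares(res,[.524,-.232,0],x_scale=[.001,.001,.01]);print(s.x,np.degrees(s.x[2]));print(s.fun.round(2))
# holder pockets refs from top
c=pickle.load(open('top0.pkl','rb'))
print(atz(c,325.5,250.6,.064),atz(c,331,275,.046))
```

```text
[ 0.52363307 -0.23268501 -0.00257548] -0.14756427608956751
[-0.04 -1.1   0.04 -1.25 -0.02  0.65  0.12  0.53  0.26 -0.18  0.73 -0.42
  0.22  0.7 ]
[0.54596208 0.08842639 0.064     ] [0.49328524 0.0749768  0.046     ]
```

>>> {"api": "jog_arm", "payload": {"series": [[[21,-317,69,0,0,-15],[21,-317,69,0,0,-15],[21,-317,69,0,0,-15],[21,-317,69,0,0,-15],[21,-317,69,0,0,-15],[21,-317,69,0,0,-15],[21,-317,69,0,0,-15],[21,-317,69,0,0,-15],[21,-317,69,0,0,-15],[21,-317,69,0,0,-15],[21,-317,69,0,0,-15],[21,-317,69,0,0,-15],[21,-317,69,0,0,-15]]]}}

```text
time_s: 3.45
tool_pos: [0.546, 0.0868, 0.1708]
tcp_rot: [-0.0, 0.992, 0.125, 0.0]
ft_force: [-0.6, 0.1, -0.4]
gripper_width: 1.002
finger_force: 0.0
```

```bash
python3 look.py key1
python3 - <<'E'
from h import *
import pickle
c,T=pickle.load(open('key1.pkl','rb'))
u,v=proj(c,(.546,.0884,.05),T).astype(int); print(u,v)
x0,y0=u-75,v-55
save(cv2.resize(c['frame'][y0:y0+110,x0:x0+150],(750,550),interpolation=cv2.INTER_CUBIC),'key1c.png')
E
```

```text
3.45 [0.546  0.0868 0.1708] 14.37 [ 7.e-04  2.e-04 -1.e+00]
312 241
```

View pics/key1c.png

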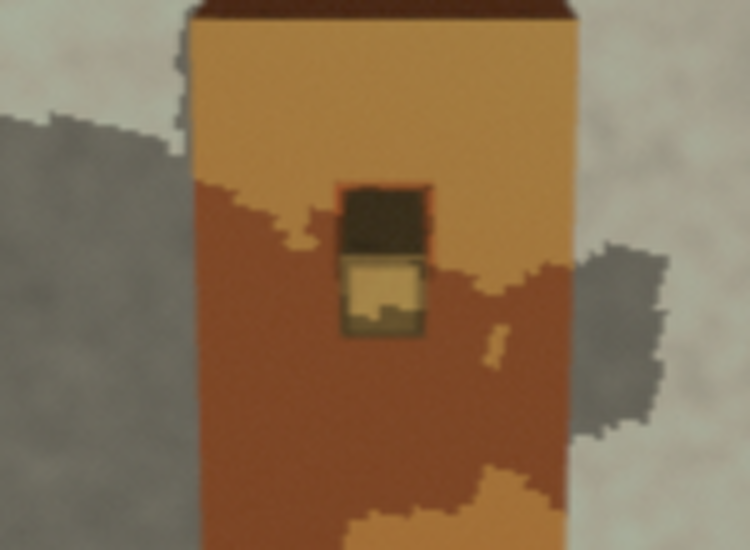

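The crop shows the brass key top spanning x 341 to 426 and y 255 to 338, centre (383,297). The holder's edges are aligned with the tool.

Run:
```python
from h import *
import pickle
c,T=pickle.load(open('key1.pkl','rb'))
k=atz(c,237+383.5/5-.5,186+297/5-.5,.064,T); print(k, (T[0].T@(k-T[1]))*1000)
```

```text
[0.54748902 0.08843788 0.064     ] [  1.71725696  -1.19271261 106.76171077]
```

>>> {"api": "jog_arm", "payload": {"series": [[[2,-1,40,0,0,0],[2,-1,80,0,0,0],[2,-1,111,0,0,0],[2,-1,111,0,0,0],[2,-1,111,0,0,0]]], "claw": 0.5}}

```text
time_s: 3.92
tool_pos: [0.547, 0.0882, 0.0589]
tcp_rot: [0.001, 0.992, 0.126, -0.001]
ft_force: [0.9, 0.8, 1.5]
gripper_width: 0.501
finger_force: 0.0
```

>>> {"api": "jog_arm", "payload": {"series": [[[0,0,0,0,0,0],[0,0,0,0,0,0],[0,0,0,0,0,0],[0,0,0,0,0,0],[0,0,0,0,0,0],[0,0,0,0,0,0],[0,0,0,0,0,0],[0,0,0,0,0,0]]], "claw": 1, "squeeze": 40}}

```text
time_s: 4.58
tool_pos: [0.5494, 0.0898, 0.0618]
tcp_rot: [-0.0, 0.992, 0.126, 0.003]
ft_force: [0.3, -0.3, 7.7]
gripper_width: 0.101
finger_force: 39.3
```

```bash
python3 look.py key2
```

```text
4.5833 [0.5494 0.0898 0.0618] 14.52 [ 0.005  0.001 -1.   ]
```

View pics/key2.png

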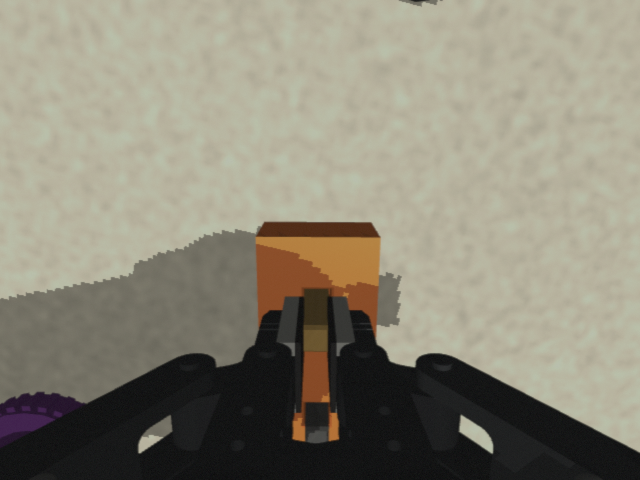

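The fingers hold the key (top face at about (316,338)), and the short key is untouched at (317,430). Now I'll lift.

>>> {"api": "jog_arm", "payload": {"series": [[[0,0,-25,0,0,0],[0,0,-60,0,0,0],[0,0,-100,0,0,0],[0,0,-140,0,0,0],[0,0,-160,0,0,0],[0,0,-160,0,0,0],[0,0,-160,0,0,0]]]}}

```text
time_s: 5.22
tool_pos: [0.5481, 0.0898, 0.2214]
tcp_rot: [-0.001, 0.992, 0.126, 0.002]
ft_force: [-0.3, 0.8, -1.6]
gripper_width: 0.096
finger_force: 39.3
```

>>> {"api": "jog_arm", "payload": {"series": [[[-90,309,0,0,0,14.5],[-90,309,0,0,0,14.5],[-90,309,0,0,0,14.5],[-90,309,0,0,0,14.5],[-90,309,0,0,0,14.5],[-90,309,0,0,0,14.5],[-90,309,0,0,0,14.5],[-90,309,0,0,0,14.5],[-90,309,0,0,0,14.5],[-90,309,0,0,0,14.5],[-90,309,0,0,0,14.5],[-90,309,0,0,0,14.5]]]}}

```text
time_s: 6.22
tool_pos: [0.5375, -0.2312, 0.2188]
tcp_rot: [-0.0, 1.0, 0.0, -0.0]
ft_force: [0.0, 0.5, 0.1]
gripper_width: 0.095
finger_force: 39.4
```

```bash
python3 look.py key3
python3 - <<'E'
from h import *
import pickle
c,T=pickle.load(open('key3.pkl','rb'))
save(cv2.resize(c['frame'][170:360,215:415],(800,600)[:0] or (600,570),interpolation=cv2.INTER_CUBIC),'key3c.png')
E
```

```text
6.2167 [ 0.5375 -0.2312  0.2188] 0.04 [-9.e-04  5.e-04 -1.e+00]
```

View pics/key3c.png

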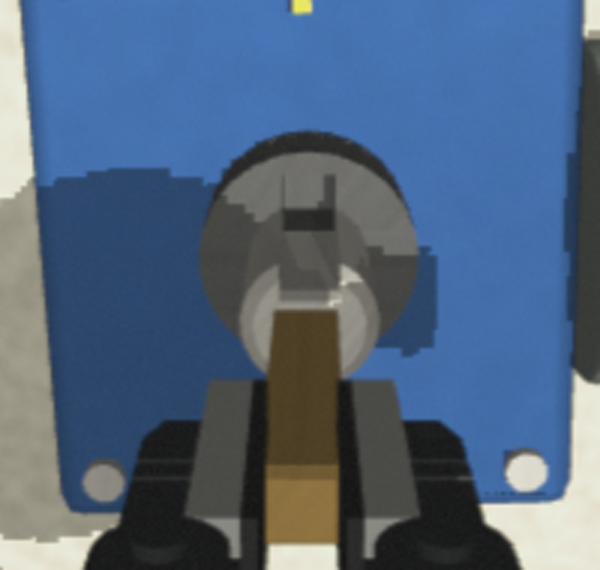

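The crop shows the key's outer face with its bottom edge at y 310 (x 273 to 339) and its top edge at y 465 (x 266 to 338). The pocket's outer corners are at (283,177) and (335,177), the shaft circle spans x 240 to 381, and the collar spans x 200 to 418 with its top at y 152. I'll fit both in this same camera frame.

Run:
```python
from h import *
import pickle
from scipy.optimize import least_squares
c,T=pickle.load(open('key3.pkl','rb'))
pt=lambda x,y:np.array([215+(x+.5)/3-.5,170+(y+.5)/3-.5])
th=np.linspace(0,2*np.pi,180)
def res(p):
    R=Ro.from_euler('z',p[2]).as_matrix(); P=lambda l:proj(c,R@np.array(l)+[p[0],p[1],0],T)
    r=[P(l)-pt(*o) for l,o in zip([(.019,.0057,.084),(.019,-.0057,.084)],[(283,177),(335,177)])]
    C=np.array([P((.013*np.cos(t),.013*np.sin(t),.1255)) for t in th]); K=np.array([P((.024*np.cos(t),.024*np.sin(t),.084)) for t in th])
    return np.array([*np.ravel(r),C[:,0].min()-pt(240,0)[0],C[:,0].max()-pt(381,0)[0],K[:,0].min()-pt(200,0)[0],K[:,0].max()-pt(418,0)[0],K[:,1].min()-pt(0,152)[1]])
s=least_squares(res,[.524,-.232,0],x_scale=[.001,.001,.01]);print('shaft',s.x[:2],np.degrees(s.x[2]),s.fun.round(2))
def rk(p): # key centre xyz, tilt about y, tilt about x, yaw
    R=Ro.from_euler('xyz',p[3:6]).as_matrix()
    q=[(.005,.005,-.0275),(.005,-.005,-.0275),(.005,.005,.0275),(.005,-.005,.0275)]
    o=[(273,310),(339,310),(266,465),(338,465)]
    return np.ravel([proj(c,R@np.array(a)+p[:3],T)-pt(*b) for a,b in zip(q,o)]).tolist()+[p[5]*100]
k=least_squares(rk,[.535,-.231,.19,0,0,0],x_scale=[.001]*3+[.01]*3);print('key',k.x[:3],np.degrees(k.x[3:]),np.round(k.fun,2))
d=k.x[:3]-[*s.x[:2],0];print('key-shaft',d, 'bottom z',k.x[2]-.029,'TCP-key',T[1]-k.x[:3])
```

```text
shaft [ 0.52353462 -0.23281084] 0.22794623689324345 [-0.2  -0.21  0.22 -0.26  0.26 -0.37 -0.33  0.43  0.47]
key [ 0.52628816 -0.23158528  0.17071722] [-0.70879868 -2.81860799  0.01658254] [ 1.28 -0.06 -1.29  0.04 -0.72 -0.08  0.72  0.09  0.03]
key-shaft [0.00275354 0.00122555 0.17071722] bottom z 0.14171722187314012 TCP-key [0.01122776 0.00034442 0.04809775]
```

Run:
```python
from h import *
import pickle
from scipy.optimize import least_squares
c,T=pickle.load(open('key3.pkl','rb'))
pt=lambda x,y:np.array([215+(x+.5)/3-.5,170+(y+.5)/3-.5])
def rk(p):
    q=[(.005,.005,-.0275),(.005,-.005,-.0275),(.005,0,.0275)]
    o=[(273,310),(339,310),(302,465)]
    r=np.array([proj(c,np.array(a)+p[:3],T)-pt(*b) for a,b in zip(q,o)]); return np.delete(np.ravel(r),4)
k=least_squares(rk,[.535,-.231,.19],x_scale=.001);print('key',k.x,np.round(k.fun,2),'TCP-key',T[1]-k.x,'bottom',k.x[2]-.029)
```

```text
key [ 0.53436248 -0.23185645  0.19067469] [ 0.28 -0.07 -0.28 -0.05  0.09] TCP-key [0.00315344 0.00061558 0.02814028] bottom 0.16167469339755652
```

The key is 10.8 mm out and +0.9 mm sideways of the shaft axis; I want 12.7 mm and 0. I'll correct that and lower it to just inside the slot.

>>> {"api": "jog_arm", "payload": {"series": [[[2,1,15,0,0,0],[2,1,28,0,0,0],[2,1,31,0,0,0],[2,1,34,0,0,0],[2,1,37,0,0,0],[2,1,40,0,0,0],[2,1,40,0,0,0],[2,1,40,0,0,0]]]}}

```text
time_s: 6.93
tool_pos: [0.5397, -0.2331, 0.1795]
tcp_rot: [-0.0, 1.0, -0.0, 0.0]
ft_force: [-0.1, 1.7, -0.3]
gripper_width: 0.094
finger_force: 39.3
```

```bash
python3 look.py key4
python3 - <<'E'
from h import *
import pickle
c,T=pickle.load(open('key4.pkl','rb'))
save(cv2.resize(c['frame'][170:360,215:415],(600,570),interpolation=cv2.INTER_CUBIC),'key4c.png')
E
```

```text
6.9333 [ 0.5397 -0.2331  0.1795] -0.03 [ 3.e-04  1.e-04 -1.e+00]
```

View pics/key4c.png

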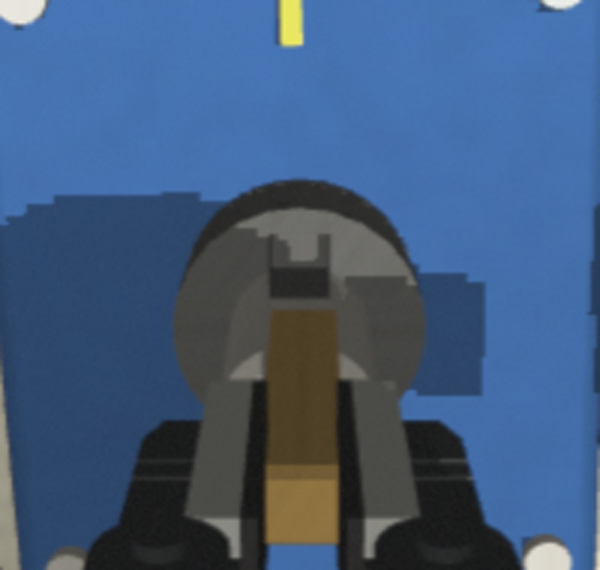

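The crop shows the key's foot inside the slot (bottom edge at y 310, x 273 to 337), with the pocket below it at x 270 to 330 and no vertical force. I'll lower it further.

>>> {"api": "jog_arm", "payload": {"series": [[[0,0,4,0,0,0],[0,0,8,0,0,0],[0,0,12,0,0,0],[0,0,16,0,0,0],[0,0,20,0,0,0],[0,0,24,0,0,0],[0,0,28,0,0,0],[0,0,32,0,0,0],[0,0,32,0,0,0]]]}}

```text
time_s: 7.73
tool_pos: [0.5391, -0.2332, 0.1461]
tcp_rot: [-0.0, 1.0, -0.0, -0.001]
ft_force: [0.4, 0.3, -2.6]
gripper_width: 0.101
finger_force: 39.3
```

>>> {"api": "jog_arm", "payload": {"series": [[[0,0,2,0,0,0],[0,0,4,0,0,0],[0,0,6,0,0,0],[0,0,8,0,0,0],[0,0,8,0,0,0],[0,0,8,0,0,0]]]}}

```text
time_s: 8.23
tool_pos: [0.5395, -0.2332, 0.139]
tcp_rot: [-0.0, 1.0, -0.0, -0.0]
ft_force: [-0.6, 1.6, -0.7]
gripper_width: 0.094
finger_force: 39.3
```

>>> {"api": "jog_arm", "payload": {"series": [[[0,0,1,0,0,0],[0,0,1,0,0,0],[0,0,1,0,0,0],[0,0,1,0,0,0],[0,0,1,0,0,0]]], "claw": 0.75}}

```text
time_s: 8.65
tool_pos: [0.5397, -0.2334, 0.1384]
tcp_rot: [0.0, 1.0, -0.0, 0.0]
ft_force: [-0.7, 0.7, 0.1]
gripper_width: 0.249
finger_force: 0.0
```

>>> {"api": "jog_arm", "payload": {"series": [[[0,0,-30,0,0,0],[0,0,-60,0,0,0],[0,0,-60,0,0,0],[0,0,-60,0,0,0],[0,0,-60,0,0,0]]]}}

```text
time_s: 9.07
tool_pos: [0.5395, -0.2331, 0.1981]
tcp_rot: [-0.0, 1.0, -0.0, 0.0]
ft_force: [-0.5, -0.4, -0.4]
gripper_width: 0.254
finger_force: 0.0
```

```bash
python3 look.py key5
python3 - <<'E'
from h import *
import pickle
c,T=pickle.load(open('key5.pkl','rb'))
save(cv2.resize(c['frame'][160:350,215:415],(600,570),interpolation=cv2.INTER_CUBIC),'key5c.png')
E
```

```text
9.0667 [ 0.5395 -0.2331  0.1981] -0.04 [ 2.e-04  4.e-04 -1.e+00]
```

View pics/key5c.png

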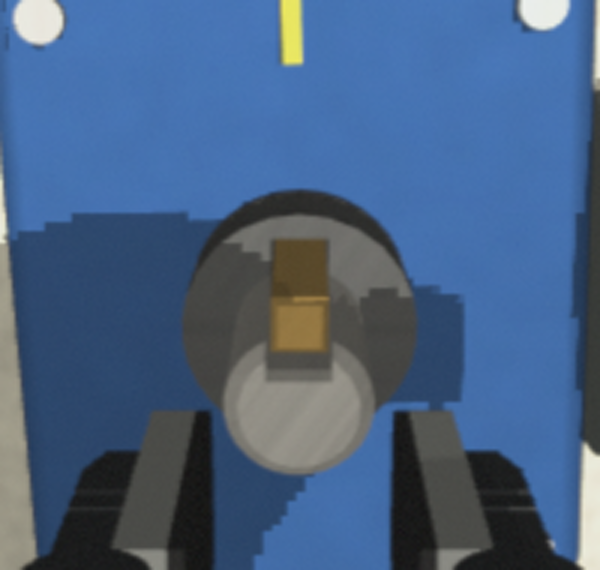

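The crop shows the key standing in the slot: top face x 271 to 329, y 297 to 352, with the outer face's foot at y 240 on the collar. I've now used all 10 pictures, so the rest goes by image code and feel. First I'll check the key's height numerically while moving on to the pulley.

Run:
```python
from h import *
import pickle
c,T=pickle.load(open('key5.pkl','rb'))
pt=lambda x,y:(215+(x+.5)/3-.5,160+(y+.5)/3-.5)
b=atz(c,*pt(300,240),.084,T); print('outer face at collar',b)
o,d=ray(c,*pt(300,297),T); t=(b[0]-o[0])/d[0]; print('top edge z (want .1205)',(o+t*d))
t2=atz(c,*pt(300,355),.122,T); print('back edge',t2)
```

```text
outer face at collar [ 0.54252324 -0.23275199  0.084     ]
top edge z (want .1205) [ 0.54252324 -0.23280698  0.123119  ]
back edge [ 0.53171832 -0.23279832  0.122     ]
```

>>> {"api": "jog_arm", "payload": {"series": [[[0,-40,0,0,0,0],[-96,-519,68,0,0,0],[-96,-519,68,0,0,0],[-96,-519,68,0,0,0],[-96,-519,68,0,0,0],[-96,-519,68,0,0,0],[-96,-519,68,0,0,0],[-96,-519,68,0,0,0],[-96,-519,68,0,0,0],[-96,-519,68,0,0,0],[-96,-519,68,0,0,0],[-96,-519,68,0,0,0],[-96,-519,68,0,0,0],[-96,-519,68,0,0,0],[-96,-519,68,0,0,0],[-96,-519,68,0,0,0],[-96,-519,68,0,0,0],[-96,-519,68,0,0,0]]], "claw": 0}}

```text
time_s: 10.62
tool_pos: [0.4441, 0.2847, 0.1303]
tcp_rot: [0.0, 1.0, -0.001, -0.0]
ft_force: [-0.5, -0.2, -0.9]
gripper_width: 0.999
finger_force: 0.0
```

```bash
python3 look.py pul1
python3 - <<'E'
from h import *
import pickle
c,T=pickle.load(open('pul1.pkl','rb'));f=c['frame']
print(proj(c,(.511,.286,.038),T))
g=cv2.cvtColor(f,cv2.COLOR_RGB2GRAY)
hsv=cv2.cvtColor(f,cv2.COLOR_RGB2HSV)
red=(((hsv[...,0]<8)|(hsv[...,0]>172))&(hsv[...,1]>120)&(hsv[...,2]>60)).astype(np.uint8)
n,l,st,ce=cv2.connectedComponentsWithStats(red); print([(st[i].tolist(),ce[i].round(1).tolist()) for i in range(1,n) if st[i][4]>5])
u,v=proj(c,(.511,.286,.038),T).astype(int)
# coarse ascii map, 3px steps
for y in range(v-75,v+76,4): print(''.join('%x'%(g[y,x]//16) if not red[y,x] else 'R' for x in range(u-75,u+76,2)))
E
```

```text
10.6167 [0.4441 0.2847 0.1303] -0.11 [-1.e-04 -2.e-04 -1.e+00]
[312.44404616 128.63004791]
[([288, 77, 16, 10, 88], [295.4, 81.2]), ([449, 268, 15, 6, 57], [455.8, 270.3]), ([279, 297, 7, 13, 52], [282.1, 303.3]), ([25, 380, 7, 12, 49], [27.9, 385.5])]
bbbbbbbbbbbbbbbcbbbbbbbbb6668bba6668bcc8666bbba9bbbbbbbbbbbbbbbbbbbbbbbccccc
bbbbbbbbbbbbbbbccbba78ccb8bccccccccccccccccccca666bbbbbbbbbbbbbbbccbbbbbcccb
bbbbbbbbcccbbbbbcc867bcccccccccccccccccccccccccccccbb67bbbbbbbbbbccccbbbbbbb
bbbbbbbcccccba69cccccccccccccccccccccccccccccccccccccb76abbbbbbbbcccbbbbbbbb
bbbbbbbccccb8569ccccccccccccccccccccccccccccccccccccccccbbb8bbbbbbbbbbbbbbbb
ccccccccccbbbccccccccccccccccccccccccccccccccccccccccccccc8668cbcbbbbbbbbbbb
cccccbbb956bcccccccccccccccccb86R56655568bccccccccccccccccccabbbbbbbbbbbbbbb
bbbbbbba67bccccccccccccc74RRRRRRRR2356665566568bccccccccccccccb98bbbbbbcccbb
bbbbccbbaccccccccccccb6565RR2221111145655666666659ccccccccccccb667bbbbbbbbbb
bbbcb66acccccccccccb6555521111123577555666666666667cccccccccccccabbbbbbbbbbb
bbbb658ccccccccccb65555553477777777774566666666666668cccccccccccccbbbbbbcccc

[... 1378 characters left out ...]
bbbbbbb
bbbbbbbbbbba67cccccccb999bccccccccbccccccccccccccccccccccc979abbbbbbbbbbbbbb
bbbbbbbbbbbba66bccccccccc98899abccccccccbacccccccccccccb67cccccbbbbcbbbbbccc
bbbbbbbbbbbbbbbbb79cccccccccccccccccccccccccccccccccca767bbcccbccbbbbbbbbccc
bbbbbbcbbbbbbbbbb76578bccccccccccccccccccccccccccb86bbbbbccbbbbbbbbbbbbbbcbb
bbbbbccbbbbccbbbbbccccb6559ccccccccccccccccc98b7988bbbbbbcbbbbbbbbcccbbbbcbb
bbbbbbbcccccbbbbbccbbbbccbbbb8556bca5558cb7679bbbcccbbbbbbbbbbbbbbccccbbbcbb
bbbbbbbbbcccbbbbbcbbbbbcccccbbbbcbbbbbbbbccbbbbbbbbbbbbbbbbbbbbbbbbccccbbbbb
bbbbbbbbbbbbccbbbcbbbcccbbbbbbbbbbbbcbbbbbbbbbbbbbbbbbbbbcccbbbbbbbbcccbbbbb
bbbcbbbbbbbbbccccccccccbbbbbbbbbbbbbbbbbbbbbbbbbbbccbbbbccccbbbbbbbbcbcbbbbb
```

The pulley's red dab is at (295,81) and its keyway faces up-left in this view. I'll fit the bush model (centre and yaw) to the image, and measure the key's height from the edges.

```bash
cat > fit.py <<'E'
from h import *
import pickle,sys
from scipy.optimize import differential_evolution as DE
def fit(c,T,x0,y0,z):
    f=c['frame'];g=cv2.GaussianBlur(cv2.cvtColor(f,cv2.COLOR_RGB2GRAY),(3,3),0)
    n=np.arange(-.034,.034,.0003); X,Y=np.meshgrid(n,n,indexing='ij')
    R,p=T[:2];M=np.array(c['mount']);W=np.stack([X+x0,Y+y0,np.full_like(X,z)],-1)
    P=((W-p)@R-M[:3,3])@M[:3,:3]
    S=cv2.remap(f,(c['fx']*P[...,0]/P[...,2]+c['cx']).astype(np.float32),(c['fy']*P[...,1]/P[...,2]+c['cy']).astype(np.float32),1)
    G=cv2.cvtColor(S,cv2.COLOR_RGB2GRAY).astype(int); h=cv2.cvtColor(S,cv2.COLOR_RGB2HSV)
    red=(((h[...,0]<10)|(h[...,0]>170))&(h[...,1]>90))
    bush=((G>72)&(G<112)&~red).astype(float)
    def cost(q):
        x,y=X-q[0],Y-q[1]; r=np.hypot(x,y); a=x*np.cos(q[2])+y*np.sin(q[2]); b=-x*np.sin(q[2])+y*np.cos(q[2])
        hole=(r<.0138)|((a>0)&(a<.0195)&(abs(b)<.0058)); m=(r<.022)&~hole; w=(r<.026)&~red
        return np.mean(np.abs(m-bush)[w])
    s=DE(cost,[(-.005,.005),(-.005,.005),(-.75,.75)],seed=1,tol=1e-6)
    rd=np.argwhere(red).mean(0)*.0003-.034 if red.any() else None
    return s.x[0]+x0,s.x[1]+y0,np.degrees(s.x[2]),s.fun,rd
if __name__=='__main__':
    c,T=pickle.load(open(sys.argv[1]+'.pkl','rb')); print(fit(c,T,*map(float,sys.argv[2:5])))
E
python3 fit.py pul1 .511 .286 .038
python3 - <<'E'
from h import *
import pickle
c,T=pickle.load(open('key5.pkl','rb'))
g=cv2.cvtColor(c['frame'],cv2.COLOR_RGB2GRAY); print(g[232:290,312:318].mean(1).round().astype(int).tolist())
for z in (.1205,.122,.1235): print(z,[proj(c,(x,-.2328,z),T)[1].round(2) for x in (.5425,.541,.5325)])
E
```

```text
(np.float64(0.5138825391777683), np.float64(0.28867383987669093), np.float64(16.149164923457914), np.float64(0.04062392869386356), array([0.02256092, 0.00836322]))
[107, 111, 111, 110, 111, 111, 109, 96, 77, 73, 73, 73, 73, 73, 73, 73, 74, 73, 74, 73, 74, 73, 73, 73, 73, 74, 84, 120, 110, 101, 118, 122, 122, 122, 122, 122, 122, 122, 122, 122, 122, 122, 122, 120, 103, 85, 78, 77, 77, 78, 79, 94, 102, 103, 106, 127, 141, 142]
0.1205 [np.float64(257.24), np.float64(260.02), np.float64(275.62)]
0.122 [np.float64(258.08), np.float64(260.88), np.float64(276.57)]
0.1235 [np.float64(258.93), np.float64(261.75), np.float64(277.54)]
```

The pulley bush fits well: centre (0.5139, 0.2887), keyway at +16.1°. The key's height is uncertain by about 2 mm in the image, so I'll check it by feel, pressing lightly on its outer edge with the shut fingertips. If it is seated, contact comes at TCP z of about 0.130.

>>> {"api": "jog_arm", "payload": {"series": [[[0,0,-40,0,0,0],[106,518,-60,0,0,0],[106,518,-60,0,0,0],[106,518,-60,0,0,0],[106,518,-60,0,0,0],[106,518,-60,0,0,0],[106,518,-60,0,0,0],[106,518,-60,0,0,0],[106,518,-60,0,0,0],[106,518,-60,0,0,0],[106,518,-60,0,0,0],[106,518,-60,0,0,0],[106,518,-60,0,0,0],[106,518,-60,0,0,0],[106,518,-60,0,0,0],[106,518,-60,0,0,0],[106,518,-60,0,0,0],[106,518,-60,0,0,0],[106,518,-60,0,0,0]]], "claw": 1, "squeeze": 20}}

```text
time_s: 12.25
tool_pos: [0.5495, -0.2314, 0.1906]
tcp_rot: [-0.0, 1.0, 0.0, 0.0]
ft_force: [0.2, 0.1, 0.4]
gripper_width: 0.004
finger_force: 0.0
```

>>> {"api": "jog_arm", "payload": {"series": [[[0,1,30,0,0,0],[0,1,48,0,0,0],[0,1,51,0,0,0],[0,1,54,0,0,0],[0,1,56,0,0,0],[0,1,56,0,0,0],[0,1,56,0,0,0]]]}}

```text
time_s: 12.83
tool_pos: [0.5503, -0.2334, 0.1355]
tcp_rot: [0.0, 1.0, -0.0, 0.001]
ft_force: [0.3, 0.5, -0.7]
gripper_width: -0.0
finger_force: 0.0
```

>>> {"api": "jog_arm", "payload": {"series": [[[0,0,1,0,0,0],[0,0,2,0,0,0],[0,0,3,0,0,0],[0,0,3,0,0,0],[0,0,3,0,0,0]]]}}

```text
time_s: 13.25
tool_pos: [0.5496, -0.2333, 0.1313]
tcp_rot: [-0.0, 1.0, -0.0, -0.0]
ft_force: [0.0, -0.2, 0.4]
gripper_width: -0.002
finger_force: 0.0
```

>>> {"api": "jog_arm", "payload": {"series": [[[0,0,1,0,0,0],[0,0,2,0,0,0],[0,0,3,0,0,0],[0,0,3,0,0,0],[0,0,3,0,0,0]]]}}

```text
time_s: 13.67
tool_pos: [0.5495, -0.2333, 0.1282]
tcp_rot: [-0.0, 1.0, -0.0, -0.0]
ft_force: [0.3, -0.6, -0.8]
gripper_width: 0.003
finger_force: 0.0
```

>>> {"api": "jog_arm", "payload": {"series": [[[0,0,1,0,0,0],[0,0,2,0,0,0],[0,0,3,0,0,0],[0,0,3,0,0,0],[0,0,3,0,0,0]]]}}

```text
time_s: 14.08
tool_pos: [0.5506, -0.2336, 0.1263]
tcp_rot: [0.001, 1.0, -0.0, 0.001]
ft_force: [1.9, -0.8, 6.0]
gripper_width: -0.001
finger_force: 2.2
```

Light contact (6 N) came only at TCP z of about 0.127, so the key is fully down. Now to the pulley.

>>> {"api": "jog_arm", "payload": {"series": [[[0,0,-35,0,0,0],[0,0,-70,0,0,0],[-36,-522,-70,0,0,-16],[-36,-522,-70,0,0,-16],[-36,-522,-70,0,0,-16],[-36,-522,-70,0,0,-16],[-36,-522,-70,0,0,-16],[-36,-522,-70,0,0,-16],[-36,-522,-70,0,0,-16],[-36,-522,-70,0,0,-16],[-36,-522,-70,0,0,-16],[-36,-522,-70,0,0,-16],[-36,-522,-70,0,0,-16],[-36,-522,-70,0,0,-16],[-36,-522,-70,0,0,-16],[-36,-522,-70,0,0,-16],[-36,-522,-70,0,0,-16],[-36,-522,-70,0,0,-16]]], "claw": 0}}

```text
time_s: 15.58
tool_pos: [0.5135, 0.2882, 0.1946]
tcp_rot: [0.0, 0.99, 0.139, -0.001]
ft_force: [0.3, 0.0, 0.4]
gripper_width: 1.002
finger_force: 0.0
```

```bash
python3 look.py pul2;python3 fit.py pul2 .514 .289 .038
```

```text
15.5833 [0.5135 0.2882 0.1946] 15.97 [-0.0013 -0.001  -1.    ]
(np.float64(0.5135899516317562), np.float64(0.28870976676724047), np.float64(15.196551458089562), np.float64(0.25369879415034635), array([0.01992394, 0.00507183]))
```

>>> {"api": "jog_arm", "payload": {"series": [[[0,0,40,0,0,0],[0,0,80,0,0,0],[0,0,120,0,0,0],[0,0,150,0,0,0],[0,0,167,0,0,0],[0,0,167,0,0,0],[0,0,167,0,0,0]]]}}

```text
time_s: 16.22
tool_pos: [0.5141, 0.2874, 0.0283]
tcp_rot: [0.001, 0.99, 0.138, -0.0]
ft_force: [-0.1, 0.9, 1.2]
gripper_width: 1.004
finger_force: 0.0
```

>>> {"api": "jog_arm", "payload": {"series": [[[0,0,0,0,0,0],[0,0,0,0,0,0],[0,0,0,0,0,0],[0,0,0,0,0,0],[0,0,0,0,0,0],[0,0,0,0,0,0],[0,0,0,0,0,0],[0,0,0,0,0,0]]], "claw": 1, "squeeze": 50}}

```text
time_s: 16.88
tool_pos: [0.515, 0.2891, 0.0306]
tcp_rot: [-0.001, 0.99, 0.139, 0.002]
ft_force: [-0.4, -0.8, 5.9]
gripper_width: 0.58
finger_force: 51.5
```

>>> {"api": "jog_arm", "payload": {"series": [[[0,0,-10,0,0,0],[0,0,-30,0,0,0],[0,0,-65,0,0,0],[0,0,-100,0,0,0],[0,0,-140,0,0,0],[0,0,-175,0,0,0],[0,0,-175,0,0,0],[0,0,-175,0,0,0]]]}}

```text
time_s: 17.55
tool_pos: [0.5146, 0.2895, 0.2066]
tcp_rot: [-0.002, 0.99, 0.139, 0.002]
ft_force: [0.3, -0.6, -4.7]
gripper_width: 0.584
finger_force: 52.8
```

```bash
python3 look.py pul3
python3 - <<'E'
from fit import *
c,T=pickle.load(open('pul3.pkl','rb'))
for h in (.005,.0074,.010):
    r=fit(c,T,T[1][0],T[1][1],T[1][2]+h); d=np.array([r[0]-T[1][0],r[1]-T[1][1],0]); print(h,r[2:], 'tool offs mm',(T[0].T@d*1000).round(2))
print(T[2]['gripper_width'],T[2]['ft_force'])
E
```

```text
17.55 [0.5146 0.2895 0.2066] 15.97 [ 0.0042  0.0045 -1.    ]
0.005 (np.float64(21.946821907881763), np.float64(0.38891978609625666), array([0.01794018, 0.00518616])) tool offs mm [-2.43  1.42 -0.02]
0.0074 (np.float64(21.043600917349206), np.float64(0.38566786386180946), array([0.0187726 , 0.00545479])) tool offs mm [-1.43  0.79 -0.01]
0.01 (np.float64(18.779404530744337), np.float64(0.3794341396700573), array([0.01970433, 0.00564615])) tool offs mm [-0.32  0.18 -0.  ]
0.5839840578095549 [ 0.32761921 -0.63601658 -4.7151413 ]
```

The pulley is held and lifted. The red dab sits at the keyway's outer end, at 16.1°, which matches the tool yaw. Next I carry it over the shaft.

>>> {"api": "jog_arm", "payload": {"series": [[[-30,110,0,0,0,4],[-134,504,0,0,0,16],[-134,504,0,0,0,16],[-134,504,0,0,0,16],[-134,504,0,0,0,16],[-134,504,0,0,0,16],[-134,504,0,0,0,16],[-134,504,0,0,0,16],[-134,504,0,0,0,16],[-134,504,0,0,0,16],[-134,504,0,0,0,16],[-134,504,0,0,0,16],[-134,504,0,0,0,16],[-134,504,0,0,0,16],[-134,504,0,0,0,16],[-134,504,0,0,0,16],[-134,504,0,0,0,16],[-134,504,0,0,0,16]]]}}

```text
time_s: 19.1
tool_pos: [0.5237, -0.2315, 0.2031]
tcp_rot: [-0.0, 1.0, 0.001, -0.0]
ft_force: [0.3, -0.1, -2.7]
gripper_width: 0.583
finger_force: 53.1
```

```bash
python3 look.py pul4
python3 - <<'E'
from h import *
import pickle
c,T=pickle.load(open('pul4.pkl','rb'));h=cv2.cvtColor(c['frame'],cv2.COLOR_RGB2HSV)
red=(((h[...,0]<10)|(h[...,0]>170))&(h[...,1]>90)); red[300:]=0
n,l,st,ce=cv2.connectedComponentsWithStats(red.astype(np.uint8))
for i in range(1,n):
    if st[i][4]>8:
        w=atz(c,*ce[i],T[1][2]+.0074,T); print(st[i],'dab tool mm',(T[0].T@(w-T[1])*1000).round(2))
print(T[2]['ft_force'],T[2]['ft_torque'],T[2]['gripper_width'])
E
```

```text
19.1 [ 0.5237 -0.2315  0.2031] 0.06 [-5.e-04  4.e-04 -1.e+00]
[303 281  26   8 189] dab tool mm [19.59  0.12 -7.41]
[ 0.2710337  -0.08045028 -2.71947014] [ 0.04065768 -0.01705733 -0.06149   ] 0.5828360678033999
```

Lining up over the shaft (+1, +1 mm), then lowering to just above its end.

>>> {"api": "jog_arm", "payload": {"series": [[[1,1,20,0,0,0],[1,1,38,0,0,0],[1,1,40,0,0,0],[1,1,42,0,0,0],[1,1,42,0,0,0],[1,1,42,0,0,0],[1,1,42,0,0,0]]]}}

```text
time_s: 19.73
tool_pos: [0.5254, -0.2338, 0.1625]
tcp_rot: [0.0, 1.0, -0.0, 0.001]
ft_force: [-0.7, -0.9, -2.6]
gripper_width: 0.578
finger_force: 53.1
```

>>> {"api": "jog_arm", "payload": {"series": [[[0,0,1,0,0,0],[0,0,2,0,0,0],[0,0,3,0,0,0],[0,0,4,0,0,0],[0,0,4,0,0,0],[0,0,4,0,0,0]]]}}

```text
time_s: 20.23
tool_pos: [0.5246, -0.2337, 0.1572]
tcp_rot: [-0.0, 1.0, -0.0, -0.0]
ft_force: [0.2, 0.1, -2.2]
gripper_width: 0.578
finger_force: 53.1
```

>>> {"api": "jog_arm", "payload": {"series": [[[0,-1,0,0,0,0],[0,-1,1,0,0,0],[0,-1,2,0,0,0],[0,-1,3,0,0,0],[0,-1,3,0,0,0],[0,-1,3,0,0,0]]]}}

```text
time_s: 20.73
tool_pos: [0.5247, -0.2327, 0.1542]
tcp_rot: [-0.0, 1.0, -0.0, -0.0]
ft_force: [-0.2, -1.1, -2.6]
gripper_width: 0.58
finger_force: 53.1
```

>>> {"api": "jog_arm", "payload": {"series": [[[0,0,1,0,0,0],[0,0,2,0,0,0],[0,0,3,0,0,0],[0,0,3,0,0,0],[0,0,3,0,0,0]]]}}

```text
time_s: 21.15
tool_pos: [0.5247, -0.2327, 0.1512]
tcp_rot: [-0.0, 1.0, -0.0, -0.0]
ft_force: [-0.3, -0.2, -2.6]
gripper_width: 0.584
finger_force: 53.1
```

>>> {"api": "jog_arm", "payload": {"series": [[[0,0,1,0,0,0],[0,0,2,0,0,0],[0,0,3,0,0,0],[0,0,3,0,0,0],[0,0,3,0,0,0]]]}}

```text
time_s: 21.57
tool_pos: [0.5247, -0.2327, 0.1482]
tcp_rot: [-0.0, 1.0, -0.0, -0.0]
ft_force: [0.2, -0.7, -3.4]
gripper_width: 0.579
finger_force: 53.1
```

The pulley bottom is at about 0.118, below the key's top, with no resistance. Continuing down.

>>> {"api": "jog_arm", "payload": {"series": [[[0,0,2,0,0,0],[0,0,5,0,0,0],[0,0,8,0,0,0],[0,0,11,0,0,0],[0,0,14,0,0,0],[0,0,17,0,0,0],[0,0,17,0,0,0],[0,0,17,0,0,0]]]}}

```text
time_s: 22.23
tool_pos: [0.5246, -0.2327, 0.131]
tcp_rot: [-0.0, 1.0, -0.0, -0.0]
ft_force: [-0.1, -1.0, -3.3]
gripper_width: 0.581
finger_force: 53.1
```

>>> {"api": "jog_arm", "payload": {"series": [[[0,0,3,0,0,0],[0,0,6,0,0,0],[0,0,9,0,0,0],[0,0,11,0,0,0],[0,0,13,0,0,0],[0,0,13,0,0,0],[0,0,13,0,0,0]]]}}

```text
time_s: 22.82
tool_pos: [0.5247, -0.2327, 0.1182]
tcp_rot: [-0.0, 1.0, -0.0, -0.0]
ft_force: [-0.2, -0.3, -3.1]
gripper_width: 0.583
finger_force: 53.1
```

>>> {"api": "jog_arm", "payload": {"series": [[[0,0,1,0,0,0],[0,0,2,0,0,0],[0,0,3,0,0,0],[0,0,4,0,0,0],[0,0,4,0,0,0],[0,0,4,0,0,0]]]}}

```text
time_s: 23.32
tool_pos: [0.5247, -0.2327, 0.1147]
tcp_rot: [0.0, 1.0, -0.0, 0.0]
ft_force: [-1.6, 1.6, 0.7]
gripper_width: 0.582
finger_force: 53.5
```

Contact on the collar at TCP z 0.1147, as expected. Opening partway and backing up.

>>> {"api": "jog_arm", "payload": {"series": [[[0,0,0,0,0,0],[0,0,0,0,0,0],[0,0,0,0,0,0],[0,0,0,0,0,0],[0,0,0,0,0,0]]], "claw": 0.22}}

```text
time_s: 23.73
tool_pos: [0.5248, -0.2328, 0.1144]
tcp_rot: [0.0, 1.0, -0.0, 0.0]
ft_force: [0.1, 0.0, -0.0]
gripper_width: 0.783
finger_force: 0.0
```

>>> {"api": "jog_arm", "payload": {"series": [[[0,0,-10,0,0,0],[0,0,-40,0,0,0],[-60,0,-80,0,0,0],[-67,0,-80,0,0,0],[-67,0,-80,0,0,0],[-67,0,-80,0,0,0],[-67,0,-80,0,0,0]]]}}

```text
time_s: 24.32
tool_pos: [0.4579, -0.2327, 0.1949]
tcp_rot: [0.0, 1.0, -0.0, 0.001]
ft_force: [1.0, 0.7, -0.7]
gripper_width: 0.781
finger_force: 0.0
```

```bash
python3 look.py end1
python3 - <<'E'
from fit import *
c,T=pickle.load(open('end1.pkl','rb'))
for z in (.119,.122,.125): print(z,fit(c,T,.5236,-.2328,z))
h=cv2.cvtColor(c['frame'],cv2.COLOR_RGB2HSV);g=cv2.cvtColor(c['frame'],cv2.COLOR_RGB2GRAY)
brass=(h[...,0]>10)&(h[...,0]<28)&(h[...,1]>90)&(h[...,2]>60)
n,l,st,ce=cv2.connectedComponentsWithStats(brass.astype(np.uint8)); 
for i in range(1,n):
    if st[i][4]>30: print(st[i],atz(c,*ce[i],.122,T))
# outer rim width at z .1 : bright extents along row/col through centre
u,v=proj(c,(.5236,-.2328,.1),T); print(u,v); hsvS=h[...,1]
blue=(h[...,0]>95)&(h[...,0]<125)&(h[...,1]>120)
r=blue[int(v)];cc=blue[:,int(u)]
print('row non-blue',np.where(~r[int(u)-150:int(u)+150])[0][[0,-1]]+int(u)-150, 'brass cnt',brass.sum())
xs=int(u); 
while not r[xs]: xs-=1
xe=int(u)
while xe<639 and not r[xe]: xe+=1
print('rim px',xs,xe,'expected',proj(c,(.5236,-.2328+.038,.1),T)[0],proj(c,(.5236,-.2328-.038,.1),T)[0])
E
```

```text
24.3167 [ 0.4579 -0.2327  0.1949] -0.04 [ 0.0011 -0.     -1.    ]
0.119 (np.float64(0.5234133021181104), np.float64(-0.23264220939373875), np.float64(0.042807696360927315), np.float64(0.057297250932795814), array([0.0207295 , 0.00023885]))
0.122 (np.float64(0.5234761893402579), np.float64(-0.23272401437376836), np.float64(0.6667866336599414), np.float64(0.053983363347911845), array([0.02042418, 0.00027802]))
0.125 (np.float64(0.5236137529945268), np.float64(-0.23267226249460948), np.float64(-0.16868284500856126), np.float64(0.06310284220002572), array([0.02013534, 0.0002406 ]))
[304  90  23  26 578] [ 0.53645421 -0.23261404  0.122     ]
315.44593242098364 131.149884699136
row non-blue [165 464] brass cnt 578
rim px 244 386 expected 241.74964297222812 389.1356641823223
```

The pulley fit is best at its seated height (0.122), centred within 0.2 mm, with the key in the keyway 13 mm from the axis. Handing in.

```bash
python3 -c "
from h import *
s=arm.sense();print(np.round(s['dq'],3),s['ft_force']);print(finish_job())"
```

```text
[ 0.003  0.022 -0.003 -0.     0.001  0.   ] [ 0.86614702  0.0371267  -0.51289674]
the job is handed in; nothing more can be done
None
```

I fitted the long key fully down in the shaft slot and set the pulley flat on the collar with its keyway over the key, let go, and handed the job in at about 24 s; the station returned no verdict.

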